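# Load a glass blank onto the paddle warmer

### The job

Lift the red glass blank out of the bin and set it gently upright in the middle of the graphite paddle's blade, while the paddle still lies on its wooden stand. Then pick the paddle up by its handle, carry it level with the glass riding on the blade, and set it down on the white warmer, blade squarely on the plate and handle across the steel rest, and let go. Last, push the warmer's red switch lever fully over to on; leave the other blanks in the bin and everything else on the bench where it is.

Things in the scene. Friction and masses are not known exactly. Their poses are not given: they have to be found in the camera images.
- red_center (a point): centre (16 mm above the underside) of the red glass blank to load: a loose round puck, 36 mm across, 32 mm high, upright sides for the lower 22 mm, domed above, flat underside, z up; about 70 g. It stands in the bin with three others of the same shape, about 40 mm free between neighbours and 25 mm to the walls
- blue_center (a point): centre of the blue glass blank, same shape; stays in the bin
- green_center (a point): centre of the green glass blank, same shape; stays in the bin
- amber_center (a point): centre of the amber glass blank, same shape; stays in the bin
- bin: open plywood bin, fixed, 200 x 200 mm outside, 45 mm high, walls and floor 6 mm thick; origin at the centre of its underside on the bench, x and y along its sides
- paddle_grip (a point): point to grip on the loose 235 g paddle: middle of its square wooden handle, near the centre of mass, 9 mm above the flat underside shared by handle and blade. x points to the blade, z up. Handle 18 mm wide and high, from 100 mm behind this point (last 40 mm brass) to 75 mm ahead, where the blade begins. As it lies, it has 34 mm of air below from 60 mm behind to 55 mm ahead
- blade_top (a point): centre of the upper face of the paddle's black graphite blade, 80 x 80 mm, 8 mm thick, flat with no rim; 115 mm ahead of the grip point and 1 mm below it; x along the handle away from it, z up. The glass goes here
- stand: fixed wooden stand where the paddle lies at the start: cork-topped block 110 x 110 mm under the blade and an 80 mm wide bar under the butt, both 40 mm high, on a 6 mm base; origin on the bench below the paddle's grip point, x towards the blade block
- plate_center (a point): centre of the top of the white warmer's ceramic plate, 110 x 110 mm, 40 mm above the bench, fixed; x points away from the handle rest, a steel bar 80 mm wide, top also 40 mm above the bench, 190 mm back along -x. With the paddle home the blade's centre is over this point, the paddle's x along this x, its grip point 115 mm back along -x and 9 mm up
- switch (a joint): angle of the warmer's red switch lever, rad: starts near 0 (leaning towards the plate's -x, off), 1.0 is fully over towards the plate's +x (on). Stays where it is left, light to push
- switch_tip (a point): centre of the red ball, 26 mm across, at the top end of the switch lever. The lever's pivot is 22 mm above the bench, 55 mm from this point, 70 mm back (-x) and 90 mm to +y of the plate's centre in the plate's axes; the ball starts 70 mm above the bench and swings over the pivot along the plate's x, about 53 mm in all. The block below is 70 x 50 mm, 25 mm high
- tongs: steel tongs, 190 mm long, lying flat, a bystander beyond the bin; origin at the centre of its underside
- marver: black graphite slab 100 x 80 x 18, a bystander beyond the bin; origin at the centre of its underside

How it is judged:
On the way, in this order (a step that is already met when the one before it is completed fails the run):
1. the red blank is lifted clear of the bin (height (world z) of red_center above 0.066 m), for 0.1 s.
2. the red blank stands released on the blade, the paddle still on its stand (z of red_center in the frame of blade_top between 0.011 and 0.021 m and horizontal distance between red_center and blade_top below 0.03 m and angle between red_center's own z axis and vertical below 0.15 rad and contact force between the fingers and red below 0.1 N and horizontal distance between paddle_grip and stand below 0.03 m and height (world z) of paddle_grip below 0.055 m), for 0.2 s.
3. the paddle is lifted off its stand with the blank riding on the blade, the fingers not on the glass (z of red_center in the frame of blade_top between 0.011 and 0.021 m and horizontal distance between red_center and blade_top below 0.03 m and angle between red_center's own z axis and vertical below 0.15 rad and contact force between the fingers and red below 0.1 N and height (world z) of paddle_grip above 0.06 m), for 0.2 s.
4. the paddle lies released on the warmer with the blank on its blade (z of red_center in the frame of blade_top between 0.011 and 0.021 m and horizontal distance between red_center and blade_top below 0.03 m and angle between red_center's own z axis and vertical below 0.15 rad and contact force between the fingers and red below 0.1 N and horizontal distance between blade_top and plate_center below 0.02 m and angle between the x axis of blade_top and the x axis of plate_center, either way round below 0.2 rad and x of paddle_grip in the frame of plate_center below -0.08 m and z of blade_top in the frame of plate_center between 0.004 and 0.012 m and angle between paddle_grip's own z axis and vertical below 0.05 rad and contact force between the fingers and paddle below 0.1 N), for 0.2 s.
5. the switch lever is pushed fully on (value of joint switch above 0.8 rad), for 0.1 s.
At the end, for the whole second after the job is handed in: The paddle lies flat on the warmer, blade centre within 20 mm of the plate's centre and in line with it within 0.2 rad, the red blank stands upright on the blade within 30 mm of its centre, both at rest; the switch lever is past 0.8 of its 1.0 rad; the other three blanks are still in the bin (z of red_center in the frame of blade_top between 0.011 and 0.021 m and horizontal distance between red_center and blade_top below 0.03 m and angle between red_center's own z axis and vertical below 0.15 rad and horizontal distance between blade_top and plate_center below 0.02 m and angle between the x axis of blade_top and the x axis of plate_center, either way round below 0.2 rad and x of paddle_grip in the frame of plate_center below -0.08 m and z of blade_top in the frame of plate_center between 0.004 and 0.012 m and angle between paddle_grip's own z axis and vertical below 0.05 rad and horizontal distance between each of blue_center, green_center, amber_center and bin below 0.12 m and height (world z) of each of blue_center, green_center, amber_center below 0.045 m and linear speed of each of red, paddle below 0.02 m/s and value of joint switch above 0.8 rad); the robot touches nothing.
It fails at once if the paddle is tilted by more than 15 degrees (angle between paddle_grip's own z axis and vertical above 0.26 rad).
It fails at once if the red blank is dropped or pressed hard on the paddle (over 40 N) (contact force between red and paddle above 40 N).
It fails at once if the blank is handled by the fingers while the paddle is off its stand (contact force between the fingers and red above 0.5 N and horizontal distance between paddle_grip and stand above 0.05 m).
It fails at once if another blank is lifted or thrown out of the bin (height (world z) of any of blue_center, green_center, amber_center above 0.05 m or horizontal distance between any of blue_center, green_center, amber_center and bin above 0.14 m).
It fails at once if a bystander on the bench is shifted by more than 30 mm (distance of any of tongs, marver from where it was at the start of the episode above 0.03 m).
It also fails if it takes over 61 s, if anything falls off the work surface, if the arm or the gripper's body presses on something with over 40 N, if the wrist force passes 120 N, or if a joint passes its speed limit or range.

### The arm

A 7-joint arm with a two-finger parallel gripper is mounted at the origin on the work surface. World frame = base frame: x ahead of the robot, y to its left, z up, the work surface at z = 0. Lengths are in m, angles in rad, forces in N, time in s.
With the tool pointing down it reaches from about 0.4 to 0.85 m from the base axis. Payload 10.4 kg.
Tool frame: the origin (TCP) lies between the finger pads; the fingertips stand ahead of it and the grasp point (between the pads) lies 3 mm ahead of it (r.tips_ahead is the z of the fingertips in the tool frame, in m); z points along the fingers, y is the line along which they close (so a half turn about z gives the same grasp; the last joint's range is limited). The gripper opens to 87 mm and grips with 3 to 60 N. Pads are 19 mm wide; open, the fingers measure 117 mm over their backs; the gripper's body (75 mm by 190 mm) begins 51 mm behind the grasp point.
Start: joints at [-1.132, 0.332, -0.065, 1.46, 0.022, 1.35, -0.088], TCP at [0.278, 0.56, 0.245] pointing down, gripper open.
Joint ranges: [-2.6, 2.6], [-0.5, 2.12], [-1.47, 1.34], [0.16, 2.42], [-1.27, 4.41], [0.06, 2.06], [-2.6, 2.6]. Speed limits (rad/s): [2.22, 2.22, 2.79, 2.79, 3.14, 3.14, 3.14].

### API

Orientations are given as a unit quaternion [x, y, z, w].
In Python, from bench import telemetry, camera, get_calibration, r gives the robot as it stands.
- The arm moves only by the tool drive_tool, never from a script. Its argument "series" is one flat list of numbers, 7 for each row, row after row: the turn, a rotation vector about the tool's x, y, z in units of 5 degrees (1.0 is 5 degrees), then the shift along the tool's x, y, z in units of 40 mm (1.0 is 40 mm), then the opening, from -1 (shut) to 1 (fully open). A call has 1 to 10 rows; each row is the pose to reach, as a shift and turn from the pose commanded when the call began, along the tool's axes at that moment; what a row does not reach only later rows make up. A row lasts 1/12 s, in which the tool goes at most 41.7 mm and 7.16 degrees, less where a joint would pass 70% of its speed; a pose out of reach is approached as far as the arm can. A call with a gripper value outside its range is refused whole. The fingers move at their own pace and stop on an object; "grip_force" is the grip in N (left out, the last holds). Time passes only in rows, so rows that repeat a pose let the fingers close. It gives the time, the measured TCP pose, the force, the opening and the grip force at its end, in the units of the state.
- telemetry.read_state(): the state, without advancing time (a new reading comes with each control period).
- camera(name): name is "scene" or "top" or "wrist"; returns the picture (400x640x3 uint8, red, green, blue); there is no depth.
- get_calibration(name): a dict with "fovy" (degrees; the focal length in pixels is half the picture's height over the tangent of half this angle, whatever the lens; pixels are square), "cx", "cy" (the principal point, pixels), "xyz" and "rotation" of the camera in the world. Camera axes: x right, y up, looking along -z (the intrinsics and any distortion apply to the point x, -y, -z); pixel columns grow to the right and rows downward; lengths in m; the calibration is good to about 2 mm. A picture is of the moment at which its call begins: read the wrist's pose just before it. get_calibration takes no time and is no camera call; for the wrist camera it gives the pose at the moment of the call.
- r.close_job(): hands the job in; it is judged then, once.
The state is a dict: "time": time; "joint_positions": joint angles; "joint_vel": joint speeds; "joint_torque": joint torques, N m; "ee_pos": TCP position; "eef_rot": TCP orientation; "ft_force": force on the tool from outside, world axes, zero at the start; "torque": the same for the moment, N m; "width": finger opening in m; "grip_force": force on a finger pad.
Only numpy, scipy, OpenCV 4.12 (cv2) and the standard library are available. Lean on these libraries where they do the work, as an engineer would, in place of code of your own. Each camera call takes 0.05 s, during which the arm holds its last target. There are 200 camera calls.

## Working session

There is one attempt and no reset: what is moved stays moved. The work goes in short steps, Python scripts to look and compute and a tool call to move; the robot and the scene stay as the last step left them, time stands still between calls to the robot, and variables do not carry over. Pictures are saved under pics/ and viewed, at most 10 in all, crops included, and the job is handed in when it is done.

Besides the shell and the picture viewer there is one more tool, called after "Request:" as name(argument=value, ...) on one line, values as JSON. drive_tool: Moves the arm, as the interface text tells. Its arguments: {"type":"object","properties":{"series":{"type":"array"},"grip_force":{"type":"number"}},"required":["series"]}

```bash
mkdir -p pics; ls; python3 - <<'E'
from bench import telemetry, camera, get_calibration, r
import cv2
for n in("scene","top"):
    print(n,get_calibration(n)); cv2.imwrite(f"pics/{n}0.png",camera(n)[:,:,::-1])
s=telemetry.read_state();print(s,r.tips_ahead)
E
```

```text
pics
scene {'fovy': 56.607383533252985, 'cx': 323.30778937146454, 'cy': 200.08564417662654, 'xyz': array([0.83574264, 0.4302412 , 0.74110179]), 'rotation': array([0.0874585 , 0.28616319, 0.92029697, 0.25202208])}
top {'fovy': 46.37568755236358, 'cx': 322.23286647194635, 'cy': 199.12234940256013, 'xyz': array([0.46285531, 0.05388287, 1.10580621]), 'rotation': array([-0.02960088,  0.04815393,  0.71421572, -0.69763952])}
{'time': 0.1, 'joint_positions': array([-1.13160558,  0.33279197, -0.06469546,  1.46081027,  0.02158213,
        1.34989815, -0.08851828]), 'joint_vel': array([-0.00190348, -0.00099764,  0.00021245, -0.00185995, -0.00038224,
       -0.00075215, -0.00064869]), 'joint_torque': array([ 1.64486632e-03, -6.24544501e+01,  2.48768250e-02, -3.90712953e+01,
       -6.14753016e-02,  3.66175559e-02,  1.41936453e-04]), 'ee_pos': array([0.27833523, 0.55926867, 0.24386637]), 'eef_rot': array([ 2.28853213e-01,  9.73460754e-01, -5.94548946e-04, -1.20512907e-04]), 'ft_force': array([ 0.51019564, -0.63411574, -0.8283729 ]), 'torque': array([0.0333079 , 0.02796157, 0.03173398]), 'grip_force': 0.0, 'width': 0.08682896986012939} 0.022
```

View pics/top0.png

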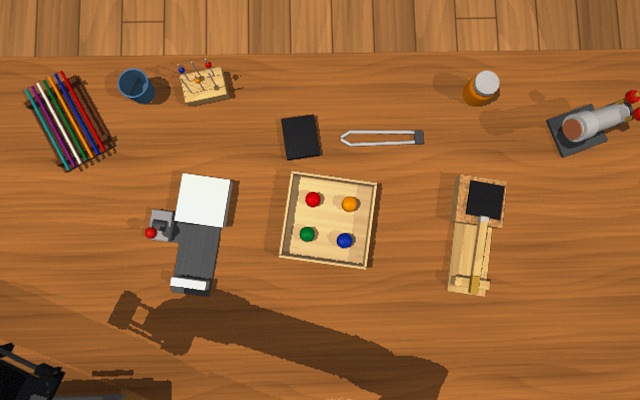

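View pics/scene0.png

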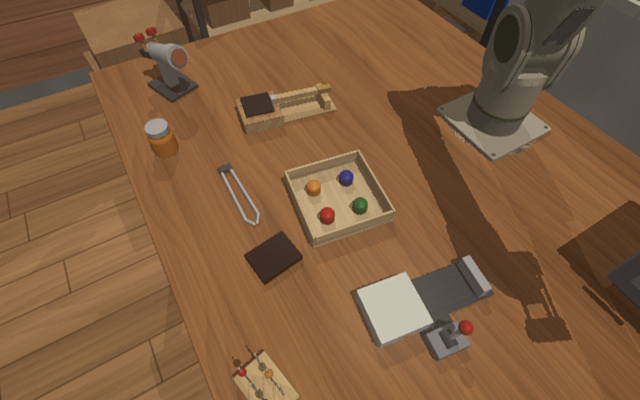

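The top view shows the warmer on the left (plate ~205,200; ball 151,233), the bin in the middle (red 313,199) and the paddle on its stand on the right (blade ~486,200; handle to ~475,290). The scene view agrees, and the handles point roughly along world x.

```bash
cat > h.py <<'E'
import numpy as np, cv2
from scipy.spatial.transform import Rotation as R
from bench import telemetry, camera, get_calibration, r
def ray(n,px,cal=None):
    c=cal or get_calibration(n); f=200/np.tan(np.radians(c["fovy"]/2))
    px=np.atleast_2d(np.float64(px))
    d=np.c_[(px[:,0]-c["cx"])/f,-(px[:,1]-c["cy"])/f,-np.ones(len(px))]
    return np.array(c["xyz"]),R.from_quat(c["rotation"]).apply(d)
def onz(n,px,z,cal=None):
    o,d=ray(n,px,cal); return o+d*((z-o[2])/d[:,2])[:,None]
def cross(a,pa,b,pb):
    o,d=ray(a,pa);p,e=ray(b,pb); d=d[0];e=e[0]
    s=np.linalg.lstsq(np.c_[d,-e],p-o,rcond=None)[0]
    x,y=o+s[0]*d,p+s[1]*e; return (x+y)/2,np.linalg.norm(x-y)
def blobs(mask,amin=30):
    cs,_=cv2.findContours(mask.astype(np.uint8),cv2.RETR_EXTERNAL,cv2.CHAIN_APPROX_NONE)
    return sorted([c for c in cs if cv2.contourArea(c)>amin],key=cv2.contourArea,reverse=True)
def hsv(im): return cv2.cvtColor(im,cv2.COLOR_RGB2HSV).astype(int)
def cen(c): m=cv2.moments(c); return np.array([m["m10"]/m["m00"],m["m01"]/m["m00"]])
def red(h): return ((h[...,0]<6)|(h[...,0]>174))&(h[...,1]>150)&(h[...,2]>80)
def rect(n,c,z,cal=None):
    P=onz(n,c[:,0,:],z,cal)[:,:2]; (x,y),(w,l),a=cv2.minAreaRect(np.float32(P*1000)); return np.round([x,y,w,l,a],1)
E
python3 - <<'E'
from h import *
np.set_printoptions(precision=4,suppress=True)
t=camera("top");s=camera("scene");ht=hsv(t);hs=hsv(s)
for n,h in(("top",ht),("scene",hs)):
    for c in blobs(red(h),25): print(n,"red",cen(c),cv2.contourArea(c),onz(n,cen(c),.02)[0])
w=(ht[...,1]<40)&(ht[...,2]>200)
for c in blobs(w,100): print("white",cen(c),rect("top",c,.04))
w=(hs[...,1]<40)&(hs[...,2]>190)
for c in blobs(w,200)[:3]: print("white scene",cen(c),rect("scene",c,.04))
b=(ht[...,2]<60)
for c in blobs(b,300): print("dark",cen(c),rect("top",c,.048))
b=(hs[...,2]<60)
for c in blobs(b,300): print("dark scene",cen(c),rect("scene",c,.048))
for n,p in(("stand",(486,200)),): print(onz("top",[[484,218],[474,290],[491,218],[481,290]],.058))
E
```

```text
top red [ 83.064  112.6085] 226.5 [0.8002 0.5829 0.02  ]
top red [312.5164 198.9243] 152.0 [0.5835 0.0466 0.02  ]
top red [631.1199  96.7455] 101.5 [ 0.8171 -0.7362  0.02  ]
top red [150.3578 232.4218] 88.5 [0.5142 0.4213 0.02  ]
top red [636.2619 113.6161] 56.0 [ 0.7747 -0.7447  0.02  ]
scene red [327.1153 214.7055] 146.0 [0.5811 0.0459 0.02  ]
scene red [465.7546 327.2577] 134.5 [0.4841 0.3998 0.02  ]
scene red [138.2867  37.2652] 46.5 [ 0.7618 -0.8769  0.02  ]
scene red [150.8214  30.9563] 42.0 [ 0.7149 -0.8938  0.02  ]
scene red [241.9383 372.037 ] 27.0 [0.8849 0.2535 0.02  ]
white [201.986  200.1104] [585.1 298.7 109.2 110.3  80.5]
white [187.6266 283.4263] [397.1 330.   77.9  18.3  80.2]
white scene [394.083  306.8985] [584.4 298.7 107.2 107.5  80.6]
dark [ 30.3403 379.5317] [218.4 598.  269.5 116.7  88.1]
dark [300.3472 137.0348] [725.4  71.3  97.5  77.6   7.1]
dark [484.6872 199.4331] [ 570.3 -349.1   79.3   78.2   78.5]
dark scene [506.0031  38.2555] [-287.4 -239.   308.    77.1   40.5]
dark scene [627.3726 279.77  ] [147.6 485.7 125.6  58.8  32.9]
dark scene [568.1595  25.7725] [-533.8 -181.8  365.    55.1   16.9]
dark scene [491.8267  21.8149] [-318.4 -329.4  337.1   33.8   33.7]
[[ 0.5271 -0.341   0.058 ]
 [ 0.3671 -0.3083  0.058 ]
 [ 0.5268 -0.357   0.058 ]
 [ 0.3667 -0.324   0.058 ]]
```

```bash
cat >> h.py <<'E'
def pose(): s=telemetry.read_state(); return s["ee_pos"],R.from_quat(s["eef_rot"])
def go(xyz,head=None):
    """tool down, closing line (tool y) along heading head (deg, mod 180): units of the move"""
    p,q=pose(); M=q.as_matrix(); h0=np.degrees(np.arctan2(M[1,1],M[0,1]))
    if head is None: head=h0
    head=h0+(head-h0+90)%180-90
    c,s=np.cos(np.radians(head)),np.sin(np.radians(head))
    T=R.from_matrix(np.c_[[s,-c,0],[c,s,0],[0,0,-1]] if np.linalg.det(np.c_[[s,-c,0],[c,s,0],[0,0,-1]])>0 else np.c_[[-s,c,0],[c,s,0],[0,0,-1]])
    print("turn",np.round(np.degrees((q.inv()*T).as_rotvec())/5,2),"shift",np.round(q.inv().apply(np.array(xyz)-p)/.04,3),"head",round(h0,1),"pos",np.round(p,4))
E
python3 - <<'E'
from h import *
np.set_printoptions(precision=4,suppress=True)
print(cross("top",[150.36,232.42],"scene",[465.75,327.26]))
print("red",cross("top",[312.5,198.9],"scene",[327.1,214.7]))
h=hsv(camera("top"))
for n,lo,hi in(("amber",14,22),("green",50,80),("blue",105,125)):
    for c in blobs((h[...,0]>=lo)&(h[...,0]<=hi)&(h[...,1]>180)&(h[...,2]>60),60):
        if 280<cen(c)[0]<380: print(n,onz("top",cen(c),.022)[0])
go([.582,.0463,.2],38)
E
```

```text
(array([0.5115, 0.4022, 0.0763]), np.float64(0.00010435021687122687))
red (array([0.5827, 0.047 , 0.0231]), np.float64(0.0012605077834916029))
amber [ 0.6532 -0.1012  0.022 ]
amber [ 0.7973 -0.1141  0.022 ]
amber [0.1516 0.0093 0.022 ]
amber [ 0.57   -0.0386  0.022 ]
amber [0.3566 0.0019 0.022 ]
amber [0.3472 0.0527 0.022 ]
amber [0.2965 0.015  0.022 ]
amber [ 0.7745 -0.0134  0.022 ]
amber [0.3704 0.1134 0.022 ]
amber [0.8113 0.0018 0.022 ]
green [0.5025 0.0623 0.022 ]
blue [ 0.4853 -0.0239  0.022 ]
turn [-0.01  0.    5.11] shift [-12.51   -8.102   1.11 ] head 63.5 pos [0.2784 0.5594 0.2442]
```

Request:
drive_tool(series=[0, 0, 0.5, -1.2, -0.8, 0.1, 1, 0, 0, 1, -2.1, -1.4, 0.2, 1, 0, 0, 1.5, -3, -2, 0.3, 1, 0, 0, 2, -4, -2.6, 0.4, 1, 0, 0, 2.5, -4.8, -3.1, 0.5, 1, 0, 0, 3, -5.6, -3.6, 0.6, 1, 0, 0, 3.5, -6.4, -4.1, 0.7, 1, 0, 0, 4, -7.2, -4.6, 0.8, 1, 0, 0, 4.5, -8, -5.2, 0.9, 1, 0, 0, 5.1, -8.8, -5.7, 1, 1])

```text
time: 1.08
ee_pos: [0.4901, 0.2006, 0.2051]
eef_rot: [0.439, 0.899, 0.0, 0.0]
ft_force: [1.3, 0.4, 0.1]
width: 0.087
grip_force: 0.0
```

```bash
python3 - <<'E'
from h import *
go([.582,.0463,.2],38)
E
```

```text
turn [ 0.01 -0.   -0.02] shift [-4.456 -0.559  0.126] head 37.9 pos [0.4901 0.2006 0.2051]
```

Request:
drive_tool(series=[0, 0, 0, -0.9, -0.1, 0.1, 0.3, 0, 0, 0, -1.8, -0.2, 0.1, 0.3, 0, 0, 0, -2.7, -0.3, 0.1, 0.3, 0, 0, 0, -3.6, -0.45, 0.1, 0.3, 0, 0, 0, -4.2, -0.55, 0.12, 0.3, 0, 0, 0, -4.46, -0.56, 0.12, 0.3, 0, 0, 0, -4.46, -0.56, 0.12, 0.3, 0, 0, 0, -4.46, -0.56, 0.12, 0.3, 0, 0, 0, -4.46, -0.56, 0.12, 0.3])

```text
time: 1.83
ee_pos: [0.5813, 0.0504, 0.2001]
eef_rot: [0.437, 0.899, 0.0, -0.0]
ft_force: [-0.7, 1.3, 0.3]
width: 0.057
grip_force: 0.0
```

```bash
python3 - <<'E'
from h import *
np.set_printoptions(precision=4,suppress=True)
c=get_calibration("wrist"); w=camera("wrist"); cv2.imwrite("pics/w1.png",w[:,:,::-1])
for b in blobs(red(hsv(w)),200): print(cen(b),cv2.contourArea(b),onz("wrist",cen(b),.024,c)[0],onz("wrist",cen(b),.03,c)[0])
print(c); go([.582,.0463,.2],37)
E
```

```text
[317.2372 193.1226] 667.5 [0.5833 0.0487 0.024 ] [0.5824 0.0498 0.03  ]
{'fovy': 71.0406097980767, 'cx': 317.765385708093, 'cy': 202.97730995415168, 'xyz': array([0.5351, 0.1108, 0.3412]), 'rotation': array([-0.131 , -0.0455,  0.3241,  0.9358])}
turn [ 0.   -0.01  0.24] shift [-0.093 -0.052  0.004] head 38.2 pos [0.5813 0.0505 0.2002]
```

View pics/w1.png

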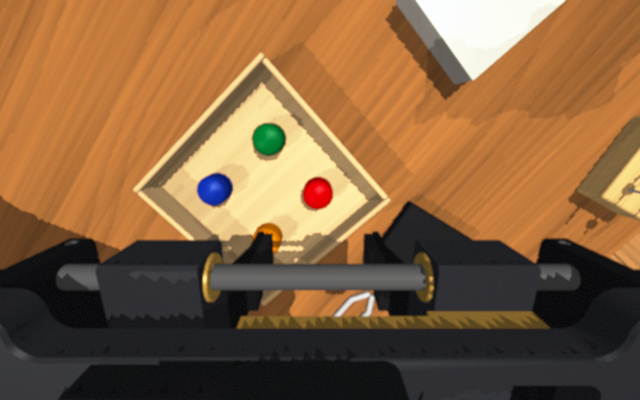

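The wrist view shows red at (317,193), with the fingers closing along the bin's diagonal and clear space on both sides. All three cameras agree on red's position within about 2 mm, so I'll descend.

Request:
drive_tool(series=[0, 0, 0, -0.08, 0, 0.5, 0.3, 0, 0, 0, -0.08, 0, 1.1, 0.3, 0, 0, 0, -0.08, -0.01, 1.8, 0.3, 0, 0, 0, -0.08, -0.01, 2.5, 0.3, 0, 0, 0, -0.08, -0.01, 3.1, 0.3, 0, 0, 0, -0.08, -0.01, 3.6, 0.3, 0, 0, 0, -0.08, -0.01, 3.9, 0.3, 0, 0, 0, -0.08, -0.01, 4.1, 0.3, 0, 0, 0, -0.08, -0.01, 4.2, 0.3, 0, 0, 0, -0.08, -0.01, 4.2, 0.3])

```text
time: 2.72
ee_pos: [0.5835, 0.0461, 0.0322]
eef_rot: [0.438, 0.899, 0.0, -0.0]
ft_force: [-0.5, -0.1, 0.2]
width: 0.0565
grip_force: 0.0
```

Request:
drive_tool(series=[0, 0, 0, 0, 0, 0, -0.5, 0, 0, 0, 0, 0, 0, -0.5, 0, 0, 0, 0, 0, 0, -0.5, 0, 0, 0, 0, 0, 0, -0.5, 0, 0, 0, 0, 0, 0, -0.5, 0, 0, 0, 0, 0, 0, -0.5], grip_force=12)

```text
time: 3.22
ee_pos: [0.5839, 0.0456, 0.0328]
eef_rot: [0.438, 0.899, 0.0, 0.0]
ft_force: [-2.5, 0.5, 5.0]
width: 0.035
grip_force: 12.0
```

Request:
drive_tool(series=[0, 0, 0, 0, 0, -0.2, -0.5, 0, 0, 0, 0, 0, -0.6, -0.5, 0, 0, 0, 0, 0, -1.1, -0.5, 0, 0, 0, 0, 0, -1.7, -0.5, 0, 0, 0, 0, 0, -2.3, -0.5, 0, 0, 0, 0, 0, -2.7, -0.5, 0, 0, 0, 0, 0, -2.9, -0.5, 0, 0, 0, 0, 0, -3, -0.5])

```text
time: 3.88
ee_pos: [0.584, 0.0456, 0.1537]
eef_rot: [0.438, 0.899, 0.001, 0.001]
ft_force: [0.1, -0.3, -0.5]
width: 0.0353
grip_force: 12.0
```

```bash
python3 - <<'E'
from h import *
go([.5716,-.3507,.15],38)
w=camera("wrist")
for b in blobs(red(hsv(w)),200): print(cen(b),cv2.contourArea(b))
E
```

```text
turn [0.02 0.01 0.01] shift [-7.613 -6.348  0.085] head 38.0 pos [0.584  0.0456 0.1537]
[317.49150004 243.38875159] 2225.5
```

Request:
drive_tool(series=[0, 0, 0, -0.3, -0.25, 0, -0.5, 0, 0, 0, -0.9, -0.75, 0, -0.5, 0, 0, 0, -1.5, -1.25, 0, -0.5, 0, 0, 0, -2.1, -1.75, 0, -0.5, 0, 0, 0, -2.7, -2.25, 0, -0.5, 0, 0, 0, -3.3, -2.75, 0, -0.5, 0, 0, 0, -3.9, -3.25, 0, -0.5, 0, 0, 0, -4.5, -3.75, 0, -0.5, 0, 0, 0, -5.1, -4.25, 0, -0.5, 0, 0, 0, -5.6, -4.65, 0, -0.5])

```text
time: 4.77
ee_pos: [0.5737, -0.2478, 0.1508]
eef_rot: [0.439, 0.899, -0.001, -0.001]
ft_force: [-0.8, 0.2, -0.8]
width: 0.0352
grip_force: 12.0
```

```bash
python3 - <<'E'
from h import *
go([.5716,-.3507,.1],38)
E
```

```text
turn [-0.02 -0.02 -0.01] shift [-1.997 -1.622  1.269] head 38.0 pos [ 0.5737 -0.2478  0.1508]
```

Request:
drive_tool(series=[0, 0, 0, -0.5, -0.4, 0, -0.5, 0, 0, 0, -0.9, -0.75, 0, -0.5, 0, 0, 0, -1.3, -1.05, 0.2, -0.5, 0, 0, 0, -1.65, -1.35, 0.5, -0.5, 0, 0, 0, -1.9, -1.55, 0.8, -0.5, 0, 0, 0, -2, -1.62, 1, -0.5, 0, 0, 0, -2, -1.62, 1, -0.5, 0, 0, 0, -2, -1.62, 1, -0.5, 0, 0, 0, -2, -1.62, 1, -0.5])

```text
time: 5.52
ee_pos: [0.574, -0.3471, 0.1124]
eef_rot: [0.437, 0.899, 0.0, -0.0]
ft_force: [-1.2, -0.1, -0.2]
width: 0.0355
grip_force: 12.0
```

```bash
python3 - <<'E'
from h import *
go([.5716,-.3507,.0748],38)
c=get_calibration("wrist");w=camera("wrist"); s=camera("scene"); cv2.imwrite("pics/w2.png",np.vstack([w[150:,:,::-1],cv2.resize(s[60:160,200:360,::-1],(640,400))])[:600])
for b in blobs(red(hsv(w)),200): print(cen(b),cv2.contourArea(b),onz("wrist",cen(b),.105,c))
E
```

```text
turn [ 0.01 -0.    0.02] shift [-0.034 -0.103  0.94 ] head 38.1 pos [ 0.574  -0.3471  0.1124]
[317.80508057 242.40370136] 2368.5 [[ 0.5685961  -0.33852276  0.105     ]]
```

View pics/w2.png

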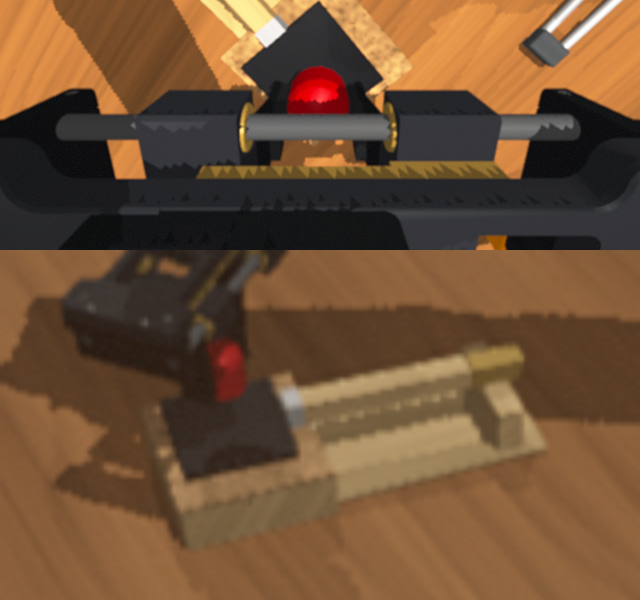

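The blank is held upright over the blade. Now I'll lower it slowly.

Request:
drive_tool(series=[0, 0, 0, -0.03, -0.1, 0.2, -0.5, 0, 0, 0, -0.03, -0.1, 0.4, -0.5, 0, 0, 0, -0.03, -0.1, 0.6, -0.5, 0, 0, 0, -0.03, -0.1, 0.72, -0.5, 0, 0, 0, -0.03, -0.1, 0.8, -0.5, 0, 0, 0, -0.03, -0.1, 0.85, -0.5, 0, 0, 0, -0.03, -0.1, 0.88, -0.5, 0, 0, 0, -0.03, -0.1, 0.9, -0.5, 0, 0, 0, -0.03, -0.1, 0.91, -0.5, 0, 0, 0, -0.03, -0.1, 0.91, -0.5])

```text
time: 6.45
ee_pos: [0.571, -0.3518, 0.076]
eef_rot: [0.438, 0.899, 0.0, 0.0]
ft_force: [-0.2, 0.4, -0.5]
width: 0.0352
grip_force: 12.0
```

Request:
drive_tool(series=[0, 0, 0, 0, 0, 0.01, -0.5, 0, 0, 0, 0, 0, 0.02, -0.5, 0, 0, 0, 0, 0, 0.03, -0.5, 0, 0, 0, 0, 0, 0.04, -0.5, 0, 0, 0, 0, 0, 0.04, -0.5])

```text
time: 6.87
ee_pos: [0.571, -0.3519, 0.0749]
eef_rot: [0.438, 0.899, 0.0, 0.0]
ft_force: [-1.0, 1.4, 5.6]
width: 0.0354
grip_force: 12.0
```

Request:
drive_tool(series=[0, 0, 0, 0, 0, 0, -0.1, 0, 0, 0, 0, 0, 0, 0.1, 0, 0, 0, 0, 0, 0, 0.4, 0, 0, 0, 0, 0, 0, 0.5, 0, 0, 0, 0, 0, 0, 0.5])

```text
time: 7.28
ee_pos: [0.5709, -0.3518, 0.0741]
eef_rot: [0.438, 0.899, 0.0, -0.0]
ft_force: [0.3, -0.2, -0.1]
width: 0.0575
grip_force: 0.0
```

Request:
drive_tool(series=[0, 0, 0, 0, 0, -0.2, 0.5, 0, 0, 0, 0, 0, -0.6, 0.5, 0, 0, 0, 0, 0, -1.2, 0.5, 0, 0, 0, 0, 0, -1.8, 0.3, 0, 0, 0, 0, 0, -2.4, 0.1, 0, 0, 0, 0, 0, -3, 0, 0, 0, 0, 0, 0, -3.2, 0, 0, 0, 0, 0, 0, -3.3, 0])

```text
time: 7.95
ee_pos: [0.5715, -0.3523, 0.2086]
eef_rot: [0.438, 0.899, 0.0, 0.002]
ft_force: [-0.3, -0.8, -0.2]
width: 0.0456
grip_force: 0.0
```

```bash
python3 - <<'E'
from h import *
go([.4576,-.3262,.17],78.5)
E
```

```text
turn [ 0.01  0.04 -8.09] shift [ 2.272 -1.842  0.954] head 38.0 pos [ 0.5715 -0.3523  0.2086]
```

Request:
drive_tool(series=[0, 0, -0.8, 0.25, -0.2, 0, 0, 0, 0, -1.8, 0.5, -0.4, 0, 0, 0, 0, -2.8, 0.8, -0.65, 0, 0, 0, 0, -3.8, 1.1, -0.9, 0, 0, 0, 0, -4.8, 1.4, -1.1, 0, 0, 0, 0, -5.8, 1.7, -1.4, 0.1, 0, 0, 0, -6.8, 2, -1.6, 0.3, 0, 0, 0, -7.6, 2.2, -1.8, 0.5, 0, 0, 0, -8.1, 2.27, -1.84, 0.7, 0, 0, 0, -8.1, 2.27, -1.84, 0.7, 0])

```text
time: 8.78
ee_pos: [0.4551, -0.3248, 0.176]
eef_rot: [0.099, 0.995, 0.001, -0.002]
ft_force: [-0.5, -0.2, -0.5]
width: 0.0434
grip_force: 0.0
```

```bash
python3 - <<'E'
from h import *
np.set_printoptions(precision=4,suppress=True)
c=get_calibration("wrist");w=camera("wrist");t=camera("top"); cv2.imwrite("pics/w3.png",np.vstack([w[:,:,::-1],cv2.resize(t[150:200+100,440:520,::-1],(320,400))[:200,:].repeat(2,1)]))
for n,im in(("wrist",w),("top",t)):
    h=hsv(im)
    for b in blobs(red(h),60):
        P=onz(n,cen(b),.066,c if n=="wrist" else None)[0]
        if abs(P[0]-.57)<.05 and abs(P[1]+.35)<.05: print(n,"red",cen(b),P)
    for b in blobs(h[...,2]<60,300):
        q=rect(n,b,.048,c if n=="wrist" else None)
        if n=="top" and abs(q[1]+349)<40: print(n,q)
go([.4576,-.3262,.1],78.5)
E
```

```text
wrist red [315.4147 304.4135] [ 0.5586 -0.3467  0.066 ]
top red [488.0023 199.    ] [ 0.5694 -0.3498  0.066 ]
top [ 462.  -379.2  163.8  104.6   82.2]
top [ 570.3 -349.1   79.3   78.2   78.5]
turn [ 0.01 -0.01 -0.01] shift [-0.024 -0.018  1.942] head 78.5 pos [ 0.4569 -0.3253  0.1777]
```

View pics/w3.png

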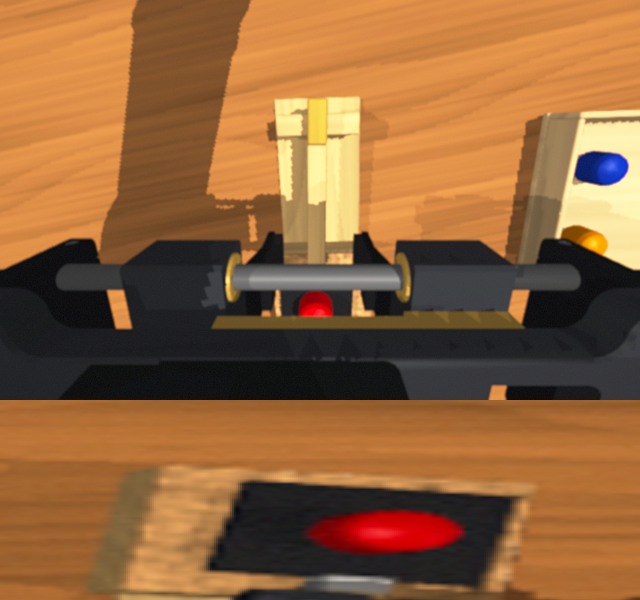

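The blank stands within about 1 mm of the blade centre, and the handle is centred between the fingers at column 317. I'll grip about 22 mm ahead of the grip point, where the loaded paddle balances.

Request:
drive_tool(series=[0, 0, 0, -0.2, -0.02, 0.4, 0, 0, 0, 0, -0.4, -0.02, 0.9, 0, 0, 0, 0, -0.57, -0.02, 1.5, 0, 0, 0, 0, -0.57, -0.02, 2.1, 0, 0, 0, 0, -0.57, -0.02, 2.6, 0, 0, 0, 0, -0.57, -0.02, 2.9, 0, 0, 0, 0, -0.57, -0.02, 3.05, 0, 0, 0, 0, -0.57, -0.02, 3.14, 0, 0, 0, 0, -0.57, -0.02, 3.14, 0, 0, 0, 0, -0.57, -0.02, 3.14, 0])

```text
time: 9.72
ee_pos: [0.4798, -0.3313, 0.0536]
eef_rot: [0.1, 0.995, -0.0, 0.001]
ft_force: [0.9, 0.3, 0.5]
width: 0.0435
grip_force: 0.0
```

Request:
drive_tool(series=[0, 0, 0, 0, 0, 0, -0.3, 0, 0, 0, 0, 0, 0, -0.4, 0, 0, 0, 0, 0, 0, -0.5, 0, 0, 0, 0, 0, 0, -0.6, 0, 0, 0, 0, 0, 0, -0.7, 0, 0, 0, 0, 0, 0, -0.8, 0, 0, 0, 0, 0, 0, -0.8, 0, 0, 0, 0, 0, 0, -0.8], grip_force=15)

```text
time: 10.38
ee_pos: [0.4793, -0.3309, 0.0528]
eef_rot: [0.1, 0.995, 0.0, 0.0]
ft_force: [-0.7, 1.0, 3.3]
width: 0.018
grip_force: 15.0
```

Request:
drive_tool(series=[0, 0, 0, 0, 0, 0, -0.8, 0, 0, 0, 0, 0, 0, -0.8, 0, 0, 0, 0, 0, 0, -0.8], grip_force=45)

```text
time: 10.63
ee_pos: [0.4793, -0.3309, 0.0528]
eef_rot: [0.1, 0.995, 0.0, 0.0]
ft_force: [-1.7, 1.4, 5.4]
width: 0.0172
grip_force: 45.0
```

Gripped. Next I'll lift slowly and check the blank.

Request:
drive_tool(series=[0, 0, 0, 0, 0, -0.03, -0.8, 0, 0, 0, 0, 0, -0.1, -0.8, 0, 0, 0, 0, 0, -0.2, -0.8, 0, 0, 0, 0, 0, -0.35, -0.8, 0, 0, 0, 0, 0, -0.55, -0.8, 0, 0, 0, 0, 0, -0.75, -0.8, 0, 0, 0, 0, 0, -0.95, -0.8, 0, 0, 0, 0, 0, -1.1, -0.8, 0, 0, 0, 0, 0, -1.2, -0.8, 0, 0, 0, 0, 0, -1.25, -0.8])

```text
time: 11.47
ee_pos: [0.4795, -0.3311, 0.1035]
eef_rot: [0.1, 0.995, -0.0, 0.0]
ft_force: [-0.1, 0.9, -2.1]
width: 0.0172
grip_force: 45.0
```

```bash
python3 - <<'E'
from h import *
np.set_printoptions(precision=4,suppress=True)
# grip relative to blade: TCP->blade offset in paddle axes, start blade (.5703,-.3491)
p,q=pose(); a=np.radians(-11.5); u=np.array([np.cos(a),np.sin(a)]);v=np.array([-u[1],u[0]])
d=np.array([.5703,-.3491])-[.4793,-.3309]; print("blade from tcp",d@u,d@v)
b=np.radians(-9.5); U=np.array([np.cos(b),np.sin(b)]);V=np.array([-U[1],U[0]])
T=np.array([.585,.2987])-(d@u)*U-(d@v)*V; print("target tcp",T)
t=camera("top"); h=hsv(t)
for c in blobs(red(h),60):
    P=onz("top",cen(c),.116)[0]
    if abs(P[0]-.57)<.06 and abs(P[1]+.35)<.06: print("red",P)
for c in blobs(h[...,2]<60,300):
    w=rect("top",c,.098)
    if 60<w[2]<90: print(w)
s=camera("scene"); cv2.imwrite("pics/s3.png",cv2.resize(s[40:190,200:400,::-1],(800,600)))
go([*T,.103],80.5)
E
```

```text
blade from tcp 0.09280164452688851 0.00030785240786585687
target tcp [0.4934 0.3137]
red [ 0.5695 -0.3497  0.116 ]
[ 570.4 -349.4   79.9   79.    78.7]
turn [ 0.    0.01 -0.39] shift [ 2.855 15.866 -0.003] head 78.5 pos [ 0.4793 -0.331   0.1029]
```

View pics/s3.png

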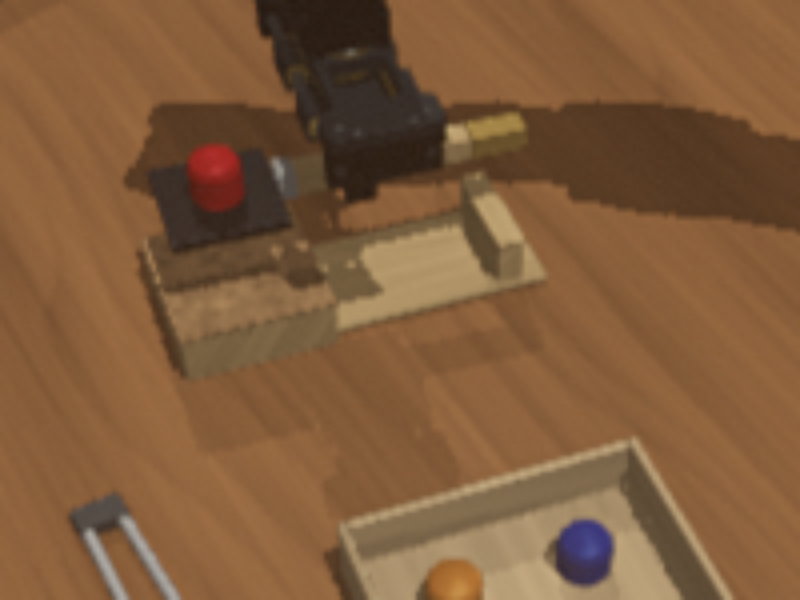

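The paddle hangs level off the stand, with the blank upright at the blade centre. I'll carry it gently.

Request:
drive_tool(series=[0, 0, 0, 0.02, 0.1, 0, -0.8, 0, 0, 0, 0.05, 0.3, 0, -0.8, 0, 0, 0, 0.11, 0.6, 0, -0.8, 0, 0, 0, 0.18, 1.0, 0, -0.8, 0, 0, 0, 0.27, 1.5, 0, -0.8, 0, 0, 0, 0.36, 2.0, 0, -0.8, 0, 0, 0, 0.47, 2.6, 0, -0.8, 0, 0, 0, 0.58, 3.2, 0, -0.8, 0, 0, 0, 0.68, 3.8, 0, -0.8, 0, 0, 0, 0.79, 4.4, 0, -0.8])

```text
time: 12.4
ee_pos: [0.4828, -0.1496, 0.1024]
eef_rot: [0.099, 0.995, 0.0, -0.0]
ft_force: [0.6, 0.6, -3.3]
width: 0.0176
grip_force: 45.0
```

Request:
drive_tool(series=[0, 0, 0, 0.11, 0.6, 0, -0.8, 0, 0, 0, 0.22, 1.2, 0, -0.8, 0, 0, 0, 0.32, 1.8, 0, -0.8, 0, 0, 0, 0.43, 2.4, 0, -0.8, 0, 0, 0, 0.54, 3.0, 0, -0.8, 0, 0, 0, 0.65, 3.6, 0, -0.8, 0, 0, 0, 0.76, 4.2, 0, -0.8, 0, 0, 0, 0.86, 4.8, 0, -0.8, 0, 0, 0, 0.97, 5.4, 0, -0.8, 0, 0, 0, 1.08, 6.0, 0, -0.8])

```text
time: 13.23
ee_pos: [0.4875, 0.0938, 0.1025]
eef_rot: [0.099, 0.995, 0.0, -0.0]
ft_force: [0.7, -0.5, -3.4]
width: 0.0177
grip_force: 45.0
```

Request:
drive_tool(series=[0, 0, 0, 0.11, 0.6, 0, -0.8, 0, 0, 0, 0.22, 1.2, 0, -0.8, 0, 0, 0, 0.32, 1.8, 0, -0.8, 0, 0, -0.05, 0.43, 2.4, 0, -0.8, 0, 0, -0.1, 0.54, 2.95, 0, -0.8, 0, 0, -0.15, 0.63, 3.45, 0, -0.8, 0, 0, -0.2, 0.71, 3.9, 0, -0.8, 0, 0, -0.25, 0.78, 4.3, 0, -0.8, 0, 0, -0.3, 0.84, 4.65, 0, -0.8, 0, 0, -0.35, 0.89, 4.95, 0, -0.8])

```text
time: 14.07
ee_pos: [0.4924, 0.2943, 0.1026]
eef_rot: [0.084, 0.996, 0.0, -0.0]
ft_force: [0.6, 0.6, -3.2]
width: 0.0175
grip_force: 45.0
```

Request:
drive_tool(series=[0, 0, -0.04, 0.03, 0.22, 0, -0.8, 0, 0, -0.04, 0.05, 0.36, 0, -0.8, 0, 0, -0.04, 0.06, 0.44, 0, -0.8, 0, 0, -0.04, 0.06, 0.48, 0, -0.8, 0, 0, -0.04, 0.06, 0.48, 0, -0.8, 0, 0, -0.04, 0.06, 0.48, 0, -0.8])

```text
time: 14.57
ee_pos: [0.4941, 0.3113, 0.1026]
eef_rot: [0.083, 0.997, -0.0, -0.0]
ft_force: [1.1, 0.1, -3.9]
width: 0.0174
grip_force: 45.0
```

```bash
cat > m.py <<'E'
from h import *
import sys
np.set_printoptions(precision=4,suppress=True)
zt=float(sys.argv[1])  # blade top z
for n in("top","scene"):
    t=camera(n); h=hsv(t)
    if n=="scene": cv2.imwrite("pics/s%d.png"%(zt*1e4),cv2.resize(t[230:380,340:540,::-1],(800,600)))
    for c in blobs(red(h),60):
        P=onz(n,cen(c),zt+.018)[0]
        if abs(P[0]-.585)<.08 and abs(P[1]-.3)<.07: print(n,"red",P)
    for c in blobs(h[...,2]<60,300):
        w=rect(n,c,zt)
        if 60<w[2]<100 and 60<w[3]<100: print(n,w)
go([.4934,.3137,.0535],80.5)
E
python3 m.py .098
```

```text
top red [0.5848 0.2935 0.116 ]
top [712.9  70.7  92.8  73.4   7.1]
scene red [0.5867 0.2952 0.116 ]
turn [-0.    0.   -0.01] shift [0.027 0.055 1.229] head 80.4 pos [0.4941 0.3114 0.1027]
```

Request:
drive_tool(series=[0, 0, 0, 0.02, 0.03, 0.1, -0.8, 0, 0, 0, 0.03, 0.06, 0.25, -0.8, 0, 0, 0, 0.03, 0.06, 0.45, -0.8, 0, 0, 0, 0.03, 0.06, 0.65, -0.8, 0, 0, 0, 0.03, 0.06, 0.82, -0.8, 0, 0, 0, 0.03, 0.06, 0.95, -0.8, 0, 0, 0, 0.03, 0.06, 1.04, -0.8, 0, 0, 0, 0.03, 0.06, 1.1, -0.8, 0, 0, 0, 0.03, 0.06, 1.14, -0.8, 0, 0, 0, 0.03, 0.06, 1.16, -0.8])

```text
time: 15.5
ee_pos: [0.4932, 0.3147, 0.0562]
eef_rot: [0.083, 0.997, 0.0, 0.0]
ft_force: [0.1, -0.5, -2.7]
width: 0.0173
grip_force: 45.0
```

Request:
drive_tool(series=[0, 0, 0, 0, 0, 0.01, -0.8, 0, 0, 0, 0, 0, 0.02, -0.8, 0, 0, 0, 0, 0, 0.03, -0.8, 0, 0, 0, 0, 0, 0.04, -0.8, 0, 0, 0, 0, 0, 0.05, -0.8, 0, 0, 0, 0, 0, 0.06, -0.8, 0, 0, 0, 0, 0, 0.06, -0.8])

```text
time: 16.08
ee_pos: [0.4931, 0.3146, 0.0538]
eef_rot: [0.083, 0.997, 0.0, -0.0]
ft_force: [1.0, -0.2, -2.8]
width: 0.0176
grip_force: 45.0
```

```bash
python3 m.py .05
```

```text
top red [0.5838 0.2965 0.068 ]
top [724.8  71.6  97.3  76.7   7.1]
scene red [0.5858 0.2985 0.068 ]
scene [585.7 298.5  77.2  79.   80.3]
turn [ 0. -0. -0.] shift [-0.012 -0.022  0.009] head 80.5 pos [0.4931 0.3147 0.0539]
```

View pics/s500.png

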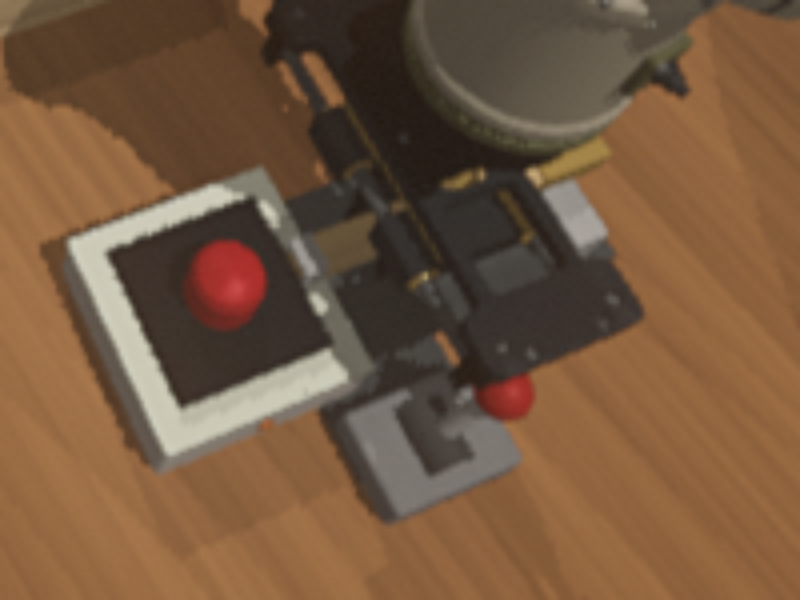

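The blade sits squarely over the plate, centre (0.5857, 0.2985) and line 80.3°, with the handle over the rest. I'll lower the last millimetre.

Request:
drive_tool(series=[0, 0, 0, 0, 0, 0.01, -0.8, 0, 0, 0, 0, 0, 0.02, -0.8, 0, 0, 0, 0, 0, 0.03, -0.8, 0, 0, 0, 0, 0, 0.03, -0.8])

```text
time: 16.52
ee_pos: [0.4931, 0.3147, 0.0528]
eef_rot: [0.083, 0.997, 0.0, 0.0]
ft_force: [-1.0, -1.1, -1.0]
width: 0.0175
grip_force: 45.0
```

Request:
drive_tool(series=[0, 0, 0, 0, 0, 0.01, -0.8, 0, 0, 0, 0, 0, 0.015, -0.8, 0, 0, 0, 0, 0, 0.015, -0.8])

```text
time: 16.77
ee_pos: [0.4931, 0.3147, 0.0528]
eef_rot: [0.083, 0.997, 0.0, -0.0]
ft_force: [-3.5, -2.4, 7.3]
width: 0.0174
grip_force: 45.0
```

Request:
drive_tool(series=[0, 0, 0, 0, 0, 0, -0.58, 0, 0, 0, 0, 0, 0, -0.5, 0, 0, 0, 0, 0, 0, -0.3, 0, 0, 0, 0, 0, 0, 0, 0, 0, 0, 0, 0, 0, 0, 0, 0, 0, 0, 0, 0, 0], grip_force=10)

```text
time: 17.27
ee_pos: [0.4931, 0.3147, 0.052]
eef_rot: [0.083, 0.997, 0.0, 0.0]
ft_force: [-0.4, -0.5, 0.2]
width: 0.0391
grip_force: 0.0
```

Request:
drive_tool(series=[0, 0, 0, 0, 0, -0.1, 0, 0, 0, 0, 0, 0, -0.3, 0, 0, 0, 0, 0, 0, -0.6, 0, 0, 0, 0, 0, 0, -1, 0, 0, 0, 0, 0, 0, -1.5, 0, 0, 0, 0, 0, 0, -2, 0, 0, 0, 0, 0, 0, -2.4, 0, 0, 0, 0, 0, 0, -2.6, 0, 0, 0, 0, 0, 0, -2.6, -0.5])

```text
time: 18.02
ee_pos: [0.4941, 0.3154, 0.159]
eef_rot: [0.083, 0.997, 0.001, 0.002]
ft_force: [-0.6, -0.1, 0.2]
width: 0.0414
grip_force: 0.0
```

```bash
python3 m.py .048; python3 - <<'E'
from h import *
np.set_printoptions(precision=4,suppress=True)
pts={}
for n in("top","scene"):
    for c in blobs(red(hsv(camera(n))),20):
        P=onz(n,cen(c),.07)[0]
        if np.hypot(P[0]-.505,P[1]-.403)<.05: pts[n]=cen(c); print(n,P,cv2.contourArea(c))
if len(pts)==2: print(cross("top",pts["top"],"scene",pts["scene"]))
E
```

```text
top red [0.584  0.2968 0.066 ]
top [725.3  71.6  97.5  76.9   7.1]
scene red [0.5852 0.2982 0.066 ]
turn [ 0.  0. -0.] shift [-0.014 -0.02   2.562] head 80.5 pos [0.493  0.3146 0.156 ]
scene [0.5089 0.4019 0.07  ] 137.0
```

```bash
python3 - <<'E'
from h import *
go([.4676,.4091,.084],80.5); go([.537,.398,.084],80.5)
E
```

```text
turn [-0.01 -0.01 -0.  ] shift [1.005 2.237 1.773] head 80.5 pos [0.4926 0.3143 0.155 ]
turn [-0.01 -0.01 -0.  ] shift [-0.752  2.25   1.771] head 80.5 pos [0.4926 0.3143 0.155 ]
```

Request:
drive_tool(series=[0, 0, 0, 0.3, 0.6, 0, -0.6, 0, 0, 0, 0.6, 1.2, 0, -1, 0, 0, 0, 0.9, 1.8, 0, -1, 0, 0, 0, 1, 2.2, 0, -1, 0, 0, 0, 1, 2.24, 0, -1, 0, 0, 0, 1, 2.24, 0.3, -1, 0, 0, 0, 1, 2.24, 0.8, -1, 0, 0, 0, 1, 2.24, 1.3, -1, 0, 0, 0, 1, 2.24, 1.77, -1, 0, 0, 0, 1, 2.24, 1.77, -1])

```text
time: 19.05
ee_pos: [0.4671, 0.4059, 0.0799]
eef_rot: [0.084, 0.996, -0.003, -0.002]
ft_force: [-0.3, -1.4, -1.2]
width: 0.0008
grip_force: 0.0
```

Request:
drive_tool(series=[0, 0, 0, -0.1, 0, 0, -1, 0, 0, 0, -0.3, 0, 0, -1, 0, 0, 0, -0.5, 0, 0, -1, 0, 0, 0, -0.7, 0, 0, -1, 0, 0, 0, -0.9, 0, 0, -1, 0, 0, 0, -1.1, 0, 0, -1, 0, 0, 0, -1.3, 0, 0, -1, 0, 0, 0, -1.45, 0, 0, -1, 0, 0, 0, -1.55, 0, 0, -1, 0, 0, 0, -1.6, 0, 0, -1])

```text
time: 19.88
ee_pos: [0.532, 0.3987, 0.0848]
eef_rot: [0.083, 0.997, -0.0, -0.0]
ft_force: [-0.5, 1.2, -0.6]
width: 0.0003
grip_force: 0.8
```

```bash
python3 - <<'E'
from h import *
s=camera("scene"); cv2.imwrite("pics/sw.png",cv2.resize(s[230:380,340:540,::-1],(800,600)))
for c in blobs(red(hsv(s)),20): print(cen(c),onz("scene",cen(c),.07)[0])
E
```

```text
[395.61481481 300.68835979] [0.58718805 0.29878152 0.07      ]
[444.35878788 337.39030303] [0.55345595 0.39564395 0.07      ]
[138.42322097  37.24344569] [ 0.76655504 -0.78617792  0.07      ]
[150.82142857  30.95634921] [ 0.72326077 -0.80196138  0.07      ]
[241.87272727 372.01212121] [0.88161236 0.2656708  0.07      ]
```

View pics/sw.png

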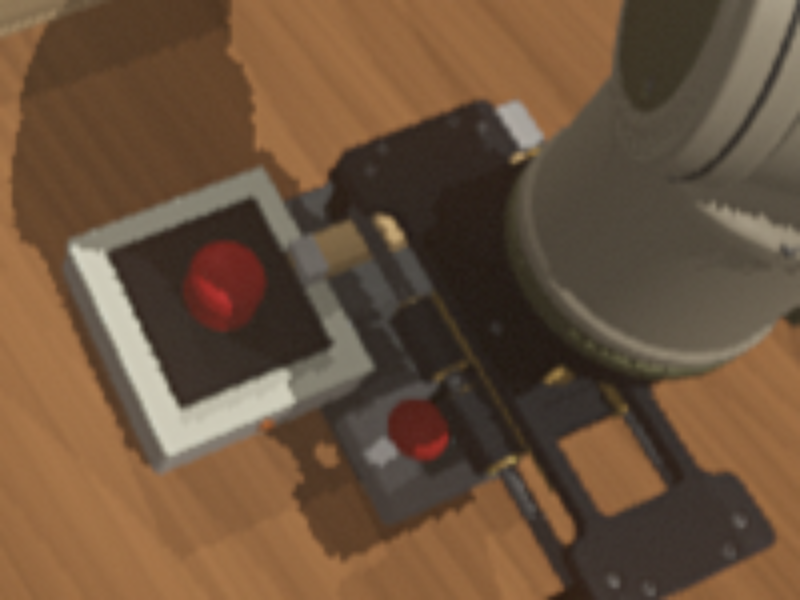

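The lever is nearly over: the ball has moved about 45 of its 53 mm and the paddle is undisturbed. I'll push on to the stop.

Request:
drive_tool(series=[0, 0, 0, -0.06, 0, 0, -1, 0, 0, 0, -0.12, 0, 0, -1, 0, 0, 0, -0.17, 0, 0, -1, 0, 0, 0, -0.2, 0, 0, -1, 0, 0, 0, -0.2, 0, 0, -1])

```text
time: 20.35
ee_pos: [0.5352, 0.3988, 0.0847]
eef_rot: [0.082, 0.997, -0.001, -0.004]
ft_force: [-16.4, -1.6, 6.3]
width: 0.0006
grip_force: 8.0
```

At the stop (16 N). I'll back off, rise and check.

Request:
drive_tool(series=[0, 0, 0, 0.3, 0, 0, -1, 0, 0, 0, 0.8, 0, 0, -1, 0, 0, 0, 1, 0, -0.4, -1, 0, 0, 0, 1, 0, -1, -1, 0, 0, 0, 1, 0, -1.7, -1, 0, 0, 0, 1, 0, -2.4, -1, 0, 0, 0, 1, 0.6, -3, -1, 0, 0, 0, 1, 1.2, -3.2, -1, 0, 0, 0, 1, 1.8, -3.2, -1, 0, 0, 0, 1, 2.2, -3.2, -1])

```text
time: 21.18
ee_pos: [0.5146, 0.4934, 0.2145]
eef_rot: [0.082, 0.997, 0.001, 0.001]
ft_force: [-0.2, 0.3, -0.2]
width: 0.0006
grip_force: 0.0
```

Request:
drive_tool(series=[0, 0, 0, 0, 0, 0, -1, 0, 0, 0, 0, 0, 0, -1, 0, 0, 0, 0, 0, 0, -1, 0, 0, 0, 0, 0, 0, -1])

```text
time: 21.52
ee_pos: [0.5151, 0.4899, 0.2135]
eef_rot: [0.084, 0.997, -0.0, 0.0]
ft_force: [-0.1, 0.3, 0.3]
width: 0.0007
grip_force: 0.0
```

```bash
python3 m.py .0481; python3 - <<'E'
from h import *
for n in("top","scene"):
    im=camera(n)
    for c in blobs(red(hsv(im)),20):
        P=onz(n,cen(c),.07)[0]
        if abs(P[0]-.55)<.06 and abs(P[1]-.4)<.03: print(n,"ball",cen(c),P)
E
```

```text
top red [0.584  0.2962 0.0661]
top [725.2  71.6  97.5  76.7   7.3]
top [584.8 298.2  79.   78.6  80.3]
scene red [0.5857 0.2979 0.0661]
scene [585.1 298.7  78.3  79.6  80.3]
scene [412.3 508.4  98.5  62.9  80.9]
turn [ 0.    0.01 -0.02] shift [-0.199 -4.44   4.004] head 80.4 pos [0.515  0.4901 0.2137]
top ball [154.65517241 211.85632184] [0.55688978 0.39566889 0.07      ]
scene ball [442.94232987 337.30911188] [0.55551879 0.39425897 0.07      ]
```

The blade centre is within 1 mm of the plate's, the blank is central, and the ball is at its on-side stop (0.556, against 0.557 expected). I'm handing in.

```bash
python3 -c "
from bench import r
print(r.close_job())"
```

```text
the job is handed in; nothing more can be done
None
```

Job handed in at about 22 s of the 61 s allowed: by my last camera check the paddle was on the warmer with its blade within 1 mm of the plate centre, the red blank about 2 mm off centre on the blade, and the switch lever at its on stop; no verdict was returned.

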